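# Load the tube reader and hold the check filter in its slot

## Robot

A 6-joint arm with a two-finger parallel gripper is mounted at the origin on a cart in front of the work surface, level with it; the furniture and walls round the work are solid. World frame = base frame: x ahead of the robot, y to its left, z up, the work surface at z = 0. Lengths are in mm, angles in rad, forces in N, time in s.
With the tool pointing down it reaches from about 350 to 875 mm from the base axis. Payload 4.2 kg.
Tool frame: the origin (TCP) lies at the very end of the fingers, on their centre line; the grasp point (between the pads) lies 19 mm behind it; z points along the fingers, y is the direction in which the jaws open and shut (so a half turn about z gives the same grasp; the last joint's range is limited). The gripper opens to 85 mm and grips with 20 to 120 N. Pads are 22 mm wide; open, the fingers measure 114 mm over their backs; the gripper's body (76 mm by 85 mm) begins 54 mm behind the grasp point. The pads swing forward as they close: fully open they stand 13 mm farther back than shut.
Start: joints at [1.532, 0.385, 0.008, 0, -1.194, -0.259], TCP at [183.354, 597.479, 231.312] pointing down, gripper open.
Joint ranges: [-3.14, 3.14], [-1.21, 2.06], [-1.07, 1.41], [-3.16, 2.05], [-2.99, -0.16], [-3.1, 3.1]. Speed limits (rad/s): [2.79, 2.79, 3.14, 3.14, 3.14, 3.14].

## Interface

Orientations are given as a unit quaternion [x, y, z, w].
In Python, from bench import read_state, get_image, camera_params, job_done gives the robot as it stands.
- The arm moves only by the tool send_rows, never from a script. Its arguments are lists of equal length, an entry for each row: "translation": the shift along the tool's x, y, z in m, a list of three; "yaw": the turn about the tool's z in degrees; "fingers": the closure in counts, from 0 (fully open) to 255 (shut). A call has 1 to 12 rows; each row is the pose to reach, as a shift and turn from the pose measured when the call began, along the tool's axes at that moment; what a row does not reach only later rows make up. A row lasts 1/10 s, in which the tool goes at most 50 mm and 8.59 degrees, less where a joint would pass 70% of its speed; a pose out of reach is approached as far as the arm can. A call with a gripper value outside its range is refused whole. The fingers move at their own pace and stop on an object; the grip force is fixed at half the most. Time passes only in rows, so rows that repeat a pose let the fingers close. It gives the time, the measured TCP pose, the force and the opening at its end, in the units of the state.
- read_state(): the state, without advancing time (a new reading comes with each control period).
- get_image(name): name is "scene" or "side" or "wrist"; returns the picture (400x640x3 uint8, blue, green, red); there is no depth.
- camera_params(name): a dict with "mtx" (3x3 intrinsics, pixels), "rvec" (rotation vector, rad) and "tvec" (3), from world to camera coordinates, as OpenCV has them; the wrist camera has in their place "tool_from_camera" (4x4, takes a point from camera to tool coordinates, whose origin is the TCP and whose axes are the flange's). Camera axes: x right, y down, z forward; pixel columns grow to the right and rows downward; lengths in mm; the calibration is good to about 2 mm. The wrist camera is an equidistant fisheye: a pixel r from the principal point sees the ray r / f radians off the axis. A picture is of the moment at which its call begins: read the wrist's pose just before it. camera_params takes no time and is no camera call.
- job_done(): hands the job in, once; it reports no verdict.
The state is a dict: "clock": time; "joints": joint angles; "joint_vel": joint speeds; "joint_efforts": joint torques, N m; "position": TCP position; "ee_rot": TCP orientation; "contact_force": force on the tool from outside, world axes, zero at the start; "wrist_torque": the same for the moment, N m; "gripper_width": finger opening in mm.
Only numpy, scipy, OpenCV 4.12 (cv2) and the standard library are available. Lean on these libraries where they do the work, as an engineer would, in place of code of your own. Each camera call takes 0.05 s, during which the arm holds its last target.

## Task

Load the tube reader: first take the sample tube out of its stand and put it, cap up, fully down in the round well in the reader's top, and let go of it, while the filter paddle still waits in its stand. Then take the filter paddle by its black grip, lower its blade upright into the narrow slot in the reader's top until the line across the blade (40 mm above its lower end) is level with the top, and finish while holding it there: keep hold of it, hanging clear of the slot's floor. Leave the two bottles and the culture dish where they stand.

Things in the scene. Friction and masses are not known exactly. Their poses are not given: they have to be found in the camera images.
- reader: Tube reader, fixed to the worktop: a white and grey housing about 150 (x) x 176 (y) x 90 mm high, with a sloping panel with display and keys on its -x side. Origin: under the centre of its flat top, on the worktop; z up. The flat top is 90 mm above the worktop. At y = +30 mm on it is the round well, at y = -28 mm the slot.
- reader_well (a point): Centre of the mouth of the reader's round well, in the plane of the reader's top (90 mm above the worktop). The well is 20 mm across and 60 mm deep, vertical; a tube in it stands out 42 mm. Axes as the reader's.
- reader_slot (a point): Centre of the mouth of the reader's slot, in the plane of the reader's top (90 mm above the worktop). The slot is 42 mm long along this point's x, 10 mm wide along its y, 60 mm deep, vertical; its edges are square. Axes as the reader's.
- sample_tube: Loose capped sample tube, upright in tube_stand at the start: 102 mm tall, glass 16 mm across, round cap 18 mm across on its top 22 mm, about 17 g. Origin: centre of its lower end; z to the cap.
- tube_stand: Small fixed white block with grey ends, 64 (x) x 64 (y) x 45 mm high; in its middle a round hole 19 mm across whose floor is 8 mm above the worktop. Origin: centre of its underside.
- paddle: Loose filter paddle, 40-85 g, upright in paddle_stand (may lean 3 degrees): flat grey blade 40 wide (x), 8 thick (y), 85 mm long (z), round glass window near its rounded lower end, black line across it 40 mm above that end; above it a black grip block 30 (x) x 12 (y) mm from z = 85 to 135 mm. Origin: middle of the blade's lower end; z up. Either broad face may face either way in the slot.
- paddle_stand: Small fixed white block with grey ends, 84 (x) x 56 (y) x 40 mm high; in its middle a slot 41 mm along x and 9 mm along y whose floor is 8 mm above the worktop. Origin: centre of its underside.
- round_bottle: Bystander, to be left alone: loose reagent bottle with a broad round body 50 mm across, 98 mm tall. Origin: centre of its underside.
- slim_bottle: Bystander, to be left alone: loose slim dropper bottle 42 mm across, 99 mm tall. Origin: centre of its underside.
- dish: Bystander, to be left alone: loose round culture dish 61 mm across, 14 mm tall, lying flat. Origin: centre of its underside.
Things that resemble listed ones, but are neither listed nor needed, are in the scene too. What is shaped like the paddle_stand but pink is not meant.

How it is judged (in metres and radians):
On the way:
1. the sample tube stands cap up, fully down in the reader's well, let go of, while the paddle is still in its stand (horizontal distance between sample_tube and reader_well below 0.006 m and z of sample_tube in the frame of reader_well below -0.054 m and angle between sample_tube's own z axis and vertical below 0.15 rad and contact force between the fingers and sample_tube below 0.1 N and horizontal distance between paddle and paddle_stand below 0.01 m and height (world z) of paddle below 0.03 m), for 0.2 s.
At the end, for the whole second after the job is handed in: Tube in the well, released: axis within 6 mm, lower end 54 mm or more below the reader's top, cap up, within 0.15 rad of upright. Paddle gripped, at rest in the slot: lower end within 4 mm of its centre each way, 30 to 50 mm below the top, within 0.12 rad of upright, 0.15 rad of the slot's line (horizontal distance between sample_tube and reader_well below 0.006 m and z of sample_tube in the frame of reader_well below -0.054 m and angle between sample_tube's own z axis and vertical below 0.15 rad and contact force between the fingers and sample_tube below 0.1 N and x of paddle in the frame of reader_slot between -0.004 and 0.004 m and y of paddle in the frame of reader_slot between -0.004 and 0.004 m and z of paddle in the frame of reader_slot between -0.05 and -0.03 m and angle between paddle's own z axis and vertical below 0.12 rad and angle between the x axis of paddle and the x axis of reader_slot, either way round below 0.15 rad and contact force between the fingers and paddle above 0.5 N and linear speed of each of paddle, sample_tube below 0.02 m/s); the arm keeps its last pose, push and grip.
It fails at once if the bottle with a broad round body is moved more than 30 mm (distance of round_bottle from where it was at the start of the episode above 0.03 m).
It fails at once if the slim bottle is moved more than 30 mm (distance of slim_bottle from where it was at the start of the episode above 0.03 m).
It fails at once if the culture dish is moved more than 30 mm (distance of dish from where it was at the start of the episode above 0.03 m).
It also fails if it takes over 64 s, if anything falls off the work surface, if the arm or the gripper's body presses on something with over 40 N, if the wrist force passes 120 N, or if a joint passes its speed limit or range.

## Working session

There is one attempt and no reset: what is moved stays moved. The work goes in short steps, Python scripts to look and compute and a tool call to move; the robot and the scene stay as the last step left them, time stands still between calls to the robot, and variables do not carry over. Pictures are saved under pics/ and viewed, and the job is handed in when it is done.

Besides the shell and the picture viewer there is one more tool, called after "Request:" by a JSON object that holds its "fn" and its "kwargs", one argument or row to a line. send_rows: Moves the arm, as the interface text tells. Its arguments: {"type":"object","properties":{"translation":{"type":"array","items":{"type":"array","items":{"type":"number"}}},"yaw":{"type":"array","items":{"type":"number"}},"fingers":{"type":"array","items":{"type":"number"}}},"required":["translation","yaw","fingers"]}

```bash
ls; mkdir -p pics
python3 - <<'E'
from bench import *
import cv2
print(read_state())
for n in ("scene","side","wrist"):
    print(n,camera_params(n)); cv2.imwrite(f"pics/{n}0.png",get_image(n))
E
```

```text
pics
{'clock': 0.0, 'joints': array([ 1.53155492e+00,  3.85575841e-01,  6.62990930e-03, -4.77712972e-04,
       -1.19399067e+00, -2.58596190e-01]), 'joint_vel': array([-0.00191515, -0.00052034,  0.00138628, -0.00033718,  0.00105489,
       -0.00202516]), 'joint_efforts': array([ 9.20189450e-04, -3.92292631e+01,  1.88395232e+01,  4.18597296e+00,
       -4.68471117e-03,  1.64766302e-06]), 'position': array([183.22740389, 596.93614413, 230.21469249]), 'ee_rot': array([ 9.88918403e-01, -1.48456046e-01, -1.03536533e-04,  1.08800849e-03]), 'contact_force': array([ 0.47762675, -0.47843006,  0.69186441]), 'wrist_torque': array([ 0.00142269, -0.00499608, -0.00515603]), 'gripper_width': 85.62515519511922}
scene {'mtx': array([[412.73551351,   0.        , 314.64769901],
       [  0.        , 412.73551351, 204.24393585],
       [  0.        ,   0.        ,   1.        ]]), 'rvec': array([ 1.71075403,  1.8525962 , -0.7117623 ]), 'tvec': array([  36.40366668, -349.75170952, 1656.55796353])}
side {'mtx': array([[404.33295232,   0.        , 317.84526204],
       [  0.        , 404.33295232, 199.2227184 ],
       [  0.        ,   0.        ,   1.        ]]), 'rvec': array([ 0.11732037,  2.70576686, -1.4890993 ]), 'tvec': array([ 552.35356315,   18.50670329, 1204.19134645])}
wrist {'mtx': array([[309.70691629,   0.        , 316.3593312 ],
       [  0.        , 309.70691629, 200.15696849],
       [  0.        ,   0.        ,   1.        ]]), 'tool_from_camera': array([[ 6.14882875e-04, -9.64141692e-01, -2.65387303e-01,
         6.68019952e+01],
       [ 9.99999155e-01,  2.88943028e-04,  1.26720583e-03,
        -9.12572014e-01],
       [-1.14508416e-03, -2.65387858e-01,  9.64141055e-01,
        -1.41954592e+02],
       [ 0.00000000e+00,  0.00000000e+00,  0.00000000e+00,
         1.00000000e+00]])}
```

View pics/scene0.png

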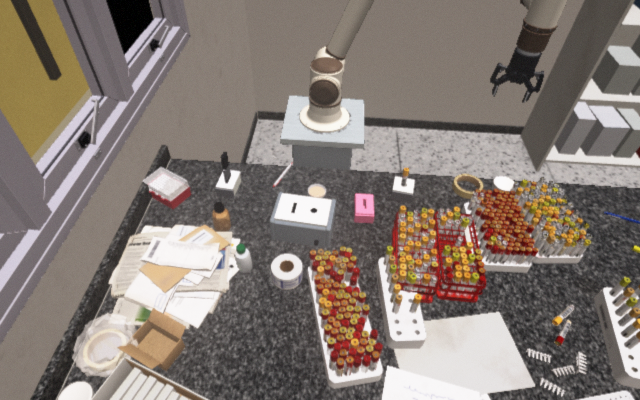

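View pics/side0.png

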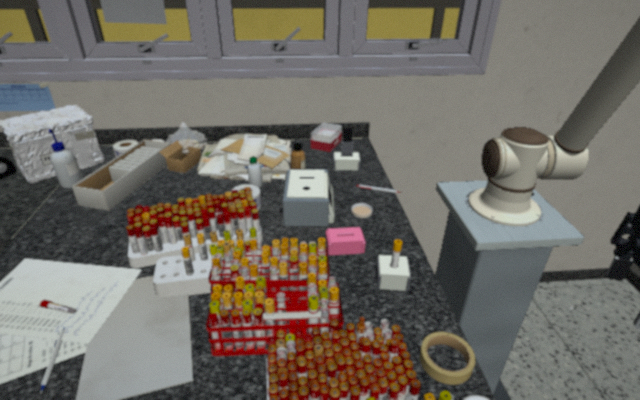

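View pics/wrist0.png

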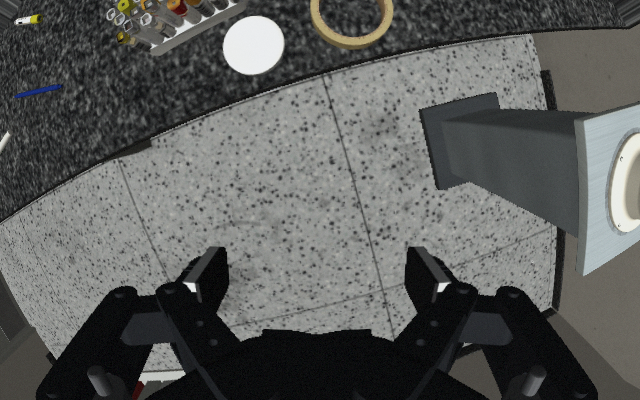

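Scene picture: the tube stand is at about (403,185), holding an orange-capped tube at (406,172). The paddle stand is at (228,182) with a black grip at (225,162), the reader at (303,215) and the pink decoy block at (365,207). Things that could be mistaken for the tube are the racked tubes at (415,260), (505,225) and (340,310). The paddle has no lookalike beyond the pink stand. I'll check crops and do the first measurements.

```bash
cat > h.py <<'E'
import numpy as np, cv2
from bench import *
from scipy.spatial.transform import Rotation as R
def ray(name,uv,st=None):
    p=camera_params(name); K=p["mtx"]
    if name!="wrist":
        Rm=cv2.Rodrigues(p["rvec"])[0]; t=p["tvec"]
        d=Rm.T@np.linalg.inv(K)@np.array([uv[0],uv[1],1.]); return -Rm.T@t, d
    T=p["tool_from_camera"]; a=(np.array(uv)-K[:2,2])/K[0,0]; r=np.hypot(*a)
    d=np.array([a[0]/r*np.sin(r),a[1]/r*np.sin(r),np.cos(r)]) if r>0 else np.array([0,0,1.])
    Rt=R.from_quat(st["ee_rot"]).as_matrix()
    return Rt@T[:3,3]+st["position"], Rt@T[:3,:3]@d
def onz(name,uv,z,st=None):
    o,d=ray(name,uv,st); return (o+d*(z-o[2])/d[2]).round(1)
def proj(name,P,st=None):
    P=np.atleast_2d(np.array(P,float)); p=camera_params(name);K=p["mtx"]
    if name!="wrist": return cv2.projectPoints(P,p["rvec"],p["tvec"],K,None)[0][:,0].round(1)
    T=np.linalg.inv(p["tool_from_camera"]); Rt=R.from_quat(st["ee_rot"]).as_matrix()
    q=((P-st["position"])@Rt)@T[:3,:3].T+T[:3,3]
    th=np.arctan2(np.hypot(q[:,0],q[:,1]),q[:,2]); ph=np.arctan2(q[:,1],q[:,0])
    return (np.c_[np.cos(ph),np.sin(ph)]*th[:,None]*K[0,0]+K[:2,2]).round(1)
def tri(a,b):
    (o1,d1),(o2,d2)=a,b
    A=np.c_[d1,-d2]; s=np.linalg.lstsq(A,o2-o1,rcond=None)[0]
    p,q=o1+s[0]*d1,o2+s[1]*d2; return ((p+q)/2).round(1),np.linalg.norm(p-q).round(1)
def crop(img,x0,y0,w,h,k,fn):
    cv2.imwrite(fn,cv2.resize(img[y0:y0+h,x0:x0+w],None,fx=k,fy=k,interpolation=cv2.INTER_CUBIC))
E
python3 - <<'E'
from h import *
s=cv2.imread("pics/scene0.png"); d=cv2.imread("pics/side0.png")
A=[s[150:230,200:280],s[180:260,265:345],s[150:230,360:440]]
B=[d[110:190,300:380],d[160:240,265:345],d[225:305,350:430]]
im=np.vstack([np.hstack(A),np.hstack(B)])
cv2.imwrite("pics/mont.png",cv2.resize(im,None,fx=3.3,fy=3.3,interpolation=cv2.INTER_CUBIC))
print("tube stand top",onz("scene",(403,182),45),onz("side",(393,262),45))
print("paddle stand",onz("scene",(228,178),40),onz("side",(347,156),40))
print("reader",onz("scene",(303,209),90),onz("side",(308,183),90))
E
```

```text
tube stand top [398.7 279.1  45. ] [408.5 271.9  45. ]
paddle stand [ 427.7 -289.9   40. ] [ 428.8 -282.9   40. ]
reader [587.7 -30.1  90. ] [580.9 -22.6  90. ]
```

View pics/mont.png

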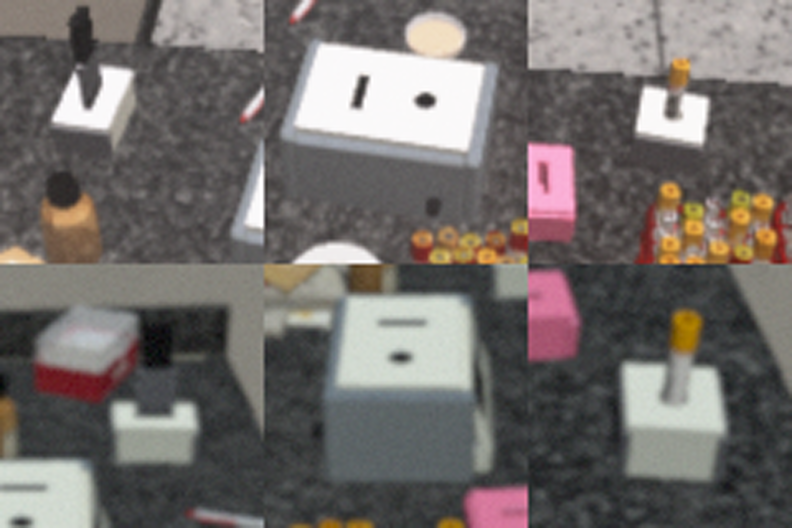

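Choices are confirmed: the tube is in the white block with an orange cap, at crop (680,75), and the paddle is in the white block, not the pink one. Next I hover over the tube.

Request:
{"fn": "send_rows", "kwargs": {
  "translation": [
    [0.302, 0.243, 0],
    [0.302, 0.243, 0],
    [0.302, 0.243, 0],
    [0.302, 0.243, 0],
    [0.302, 0.243, 0],
    [0.302, 0.243, 0],
    [0.302, 0.243, 0],
    [0.302, 0.243, 0],
    [0.302, 0.243, 0],
    [0.302, 0.243, 0],
    [0.302, 0.243, 0],
    [0.302, 0.243, 0]
  ],
  "yaw": [-17, -17, -17, -17, -17, -17, -17, -17, -17, -17, -17, -17],
  "fingers": [0, 0, 0, 0, 0, 0, 0, 0, 0, 0, 0, 0]
}}

```text
clock: 1.35
position: [400.1, 277.1, 230.8]
ee_rot: [1.0, 0.0, -0.0, 0.001]
contact_force: [-0.0, -0.5, -0.6]
gripper_width: 85.6
```

Run:
```python
from h import *
st=read_state(); im=get_image("wrist"); cv2.imwrite("pics/w1.png",im)
print(st["clock"],st["position"],R.from_quat(st["ee_rot"]).as_matrix().round(4),st["contact_force"])
```

```text
1.35 [400.14345644 277.05330072 230.83883376] [[ 1.0e+00  5.0e-04 -5.0e-04]
 [ 5.0e-04 -1.0e+00 -1.6e-03]
 [-5.0e-04  1.6e-03 -1.0e+00]] [-0.02292754 -0.52871672 -0.57572579]
```

View pics/w1.png

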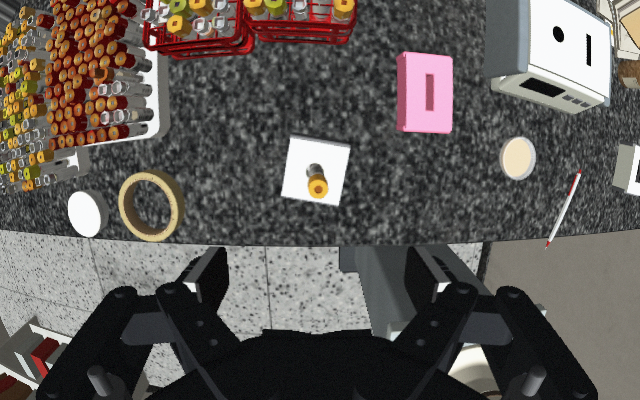

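The wrist view shows the tube's cap top at about (318,187) on its white stand, the reader's well at (559,33) and the slot at (588,50).

Run:
```python
from h import *
st=read_state(); im=cv2.imread("pics/w1.png")
crop(im,270,125,100,90,6,"pics/w1c.png")
print(onz("wrist",(318,188),110,st))
c=[(292,136),(351,146),(341,206),(281,196)]
P=np.array([onz("wrist",u,45,st) for u in c]);print(P,P.mean(0))
print(onz("wrist",(559,33),90,st),onz("wrist",(588,50),90,st))
```

```text
[405.7 276.1 110. ]
[[446.9 303.   45. ]
 [436.5 240.6  45. ]
 [370.1 250.   45. ]
 [381.5 316.1  45. ]] [408.75  277.425  45.   ]
[588.4  -0.9  90. ] [580.5 -55.8  90. ]
```

View pics/w1c.png

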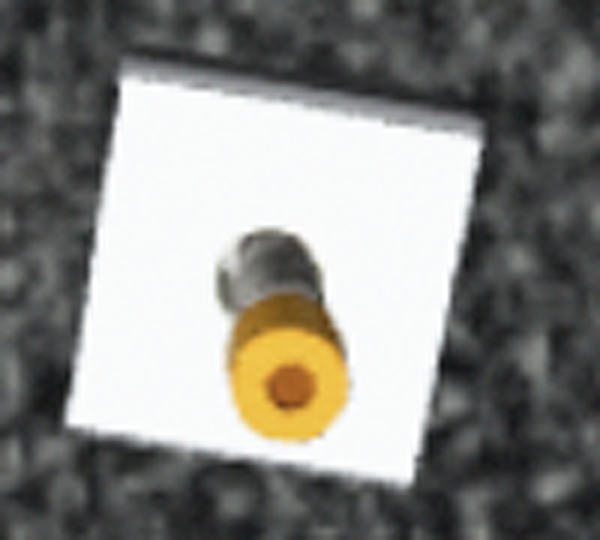

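Request:
{"fn": "send_rows", "kwargs": {
  "translation": [
    [0.005, 0.001, 0.05],
    [0.005, 0.001, 0.1],
    [0.005, 0.001, 0.135],
    [0.005, 0.001, 0.155],
    [0.005, 0.001, 0.155],
    [0.005, 0.001, 0.155],
    [0.005, 0.001, 0.155],
    [0.005, 0.001, 0.155]
  ],
  "yaw": [0, 0, 0, 0, 0, 0, 0, 0],
  "fingers": [120, 120, 120, 120, 120, 120, 120, 120]
}}

```text
clock: 2.2
position: [405.6, 276.8, 77.3]
ee_rot: [1.0, 0.001, 0.001, -0.0]
contact_force: [-0.2, -0.1, -0.0]
gripper_width: 45.3
```

Run:
```python
from h import *
cv2.imwrite("pics/w2.png",get_image("wrist"))
```

```text
(no output)
```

View pics/w2.png

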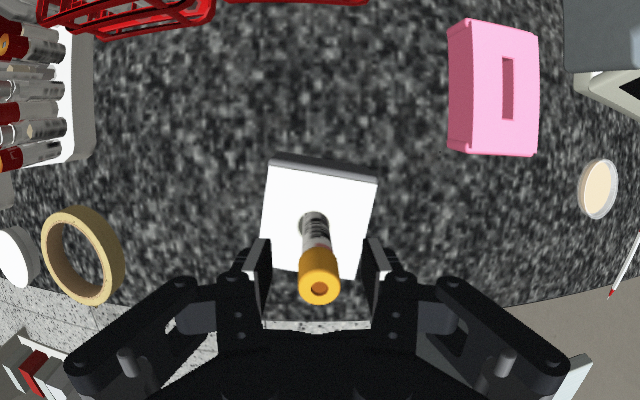

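The tube's cap top at (319,288) sits between the pads. I'll check its position against the pads before closing.

Run:
```python
from h import *
st=read_state()
print(st["position"],onz("wrist",(319.5,288),110,st), proj("wrist",[[405.6,276.8,77],[405.6,276.8,96],[405.6,276.8,110]],st))
```

```text
[405.52464825 276.59845683  77.16392606] [405.3 276.2 110. ] [[317.6 253.3]
 [317.8 271.2]
 [317.9 287.3]]
```

Centred within 0.5 mm. I close the fingers and lift 130 mm.

Request:
{"fn": "send_rows", "kwargs": {
  "translation": [
    [0, 0, 0],
    [0, 0, 0],
    [0, 0, 0],
    [0, 0, 0],
    [0, 0, 0],
    [0, 0, 0],
    [0, 0, 0],
    [0, 0, 0]
  ],
  "yaw": [0, 0, 0, 0, 0, 0, 0, 0],
  "fingers": [255, 255, 255, 255, 255, 255, 255, 255]
}}

```text
clock: 3.05
position: [405.8, 276.9, 77.5]
ee_rot: [1.0, 0.001, 0.001, -0.001]
contact_force: [-0.3, 0.3, 4.9]
gripper_width: 16.3
```

Request:
{"fn": "send_rows", "kwargs": {
  "translation": [
    [0, 0, -0.02],
    [0, 0, -0.05],
    [0, 0, -0.1],
    [0, 0, -0.13],
    [0, 0, -0.13],
    [0, 0, -0.13]
  ],
  "yaw": [0, 0, 0, 0, 0, 0],
  "fingers": [255, 255, 255, 255, 255, 255]
}}

```text
clock: 3.65
position: [404.9, 276.4, 207.0]
ee_rot: [1.0, 0.0, 0.0, -0.001]
contact_force: [-1.0, 0.2, -0.8]
gripper_width: 16.4
```

Run:
```python
from h import *
st=read_state();print(st["position"],st["gripper_width"],R.from_quat(st["ee_rot"]).as_matrix().round(4))
cv2.imwrite("pics/w3.png",get_image("wrist"))
```

```text
[404.89143963 276.39752939 206.99377988] 16.35512126304469 [[ 1.0e+00  6.0e-04  9.0e-04]
 [ 6.0e-04 -1.0e+00  1.5e-03]
 [ 9.0e-04 -1.5e-03 -1.0e+00]]
```

View pics/w3.png

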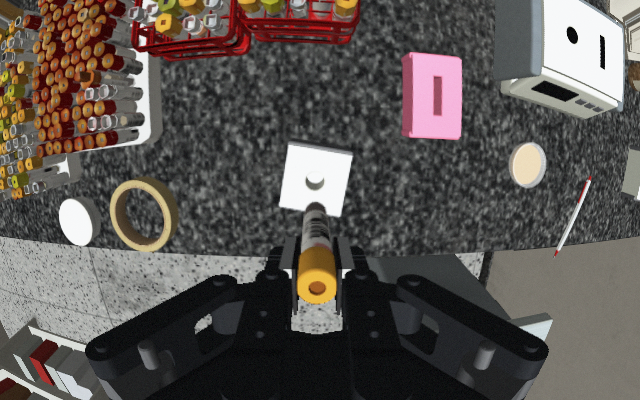

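Run:
```python
from h import *
st=read_state(); im=cv2.imread("pics/w3.png"); crop(im,270,190,100,120,5,"pics/w3c.png")
x,y,z=st["position"]
print(proj("wrist",[[x,y,z+32.5],[x,y,z+11],[x,y,z-69.5]],st))
```

```text
[[318.5 287.2]
 [318.1 263.5]
 [317.3 212. ]]
```

View pics/w3c.png

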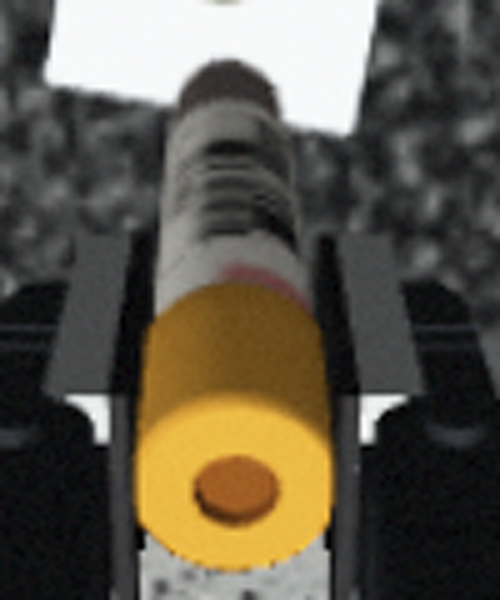

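Request:
{"fn": "send_rows", "kwargs": {
  "translation": [
    [0.04, 0.05, 0],
    [0.07, 0.09, 0],
    [0.1, 0.13, 0],
    [0.13, 0.17, 0],
    [0.145, 0.21, 0],
    [0.145, 0.25, 0],
    [0.145, 0.256, 0],
    [0.145, 0.256, 0],
    [0.145, 0.256, 0]
  ],
  "yaw": [0, 0, 0, 0, 0, 0, 0, 0, 0],
  "fingers": [255, 255, 255, 255, 255, 255, 255, 255, 255]
}}

```text
clock: 4.6
position: [549.1, 20.4, 204.8]
ee_rot: [1.0, 0.0, -0.001, 0.0]
contact_force: [-0.6, -0.1, -0.3]
gripper_width: 16.5
```

Run:
```python
from h import *
st=read_state();print(st["clock"],st["position"],st["gripper_width"],R.from_quat(st["ee_rot"]).as_matrix().round(4))
cv2.imwrite("pics/w4.png",get_image("wrist"))
```

```text
4.6 [549.109824    20.38020756 204.77906893] 16.533579049524892 [[ 1.0e+00  7.0e-04 -2.9e-03]
 [ 7.0e-04 -1.0e+00 -9.0e-04]
 [-2.9e-03  9.0e-04 -1.0e+00]]
```

View pics/w4.png

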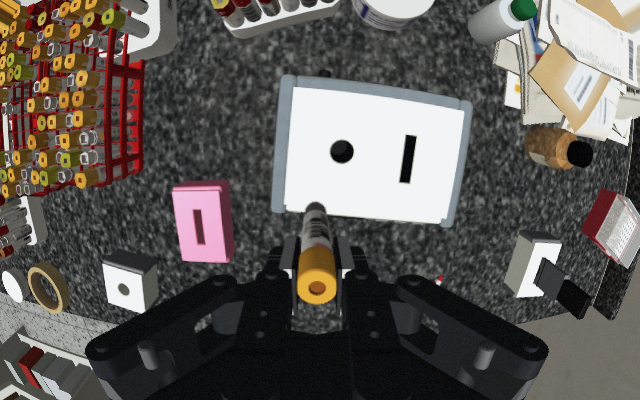

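The picture shows the well at (342,151) and the slot at (408,159), both unoccluded. I'll measure them by contour, together with the held tube's lower end.

```bash
cat > rd.py <<'E'
from h import *
def blobs(im,box,thr=70):
    x0,y0,x1,y1=box
    g=cv2.cvtColor(im[y0:y1,x0:x1],cv2.COLOR_BGR2GRAY)
    k=6; g=cv2.resize(g,None,fx=k,fy=k,interpolation=cv2.INTER_CUBIC)
    c,_=cv2.findContours((g<thr).astype(np.uint8),cv2.RETR_EXTERNAL,cv2.CHAIN_APPROX_NONE)
    return [((q[:,0]+.5)/k-.5+[x0,y0]) for q in c if cv2.contourArea(q)>500]
def onzc(c,z,st): return np.array([onz("wrist",u,z,st) for u in c])
E
python3 - <<'E'
from rd import *
st=read_state(); im=cv2.imread("pics/w4.png")
for thr in (90,130):
  for b in blobs(im,(320,120,430,195),thr):
    P=onzc(b,90,st)[:,:2].astype(np.float32)
    print(thr,cv2.minAreaRect(P),cv2.fitEllipse(P))
# reader top corners (white)
x,y,z=st["position"]
print(proj("wrist",[[x,y,z-69.5],[x+8,y,z-61.5],[x+6,y,z-67]],st))
crop(im,280,190,80,120,6,"pics/w4c.png")
E
```

```text
90 ((587.5999755859375, 0.5499992370605469), (18.899995803833008, 18.799983978271484), 90.0) ((587.6109008789062, 0.5691816210746765), (18.814083099365234, 19.02662467956543), 26.22406005859375)
90 ((582.3024291992188, -56.96826171875), (9.328997611999512, 41.2752685546875), 84.69906616210938) ((582.5709838867188, -56.931888580322266), (9.746889114379883, 56.872039794921875), 84.49729919433594)
130 ((587.4999389648438, 0.5999994277954102), (19.39999771118164, 19.599971771240234), 90.0) ((587.6000366210938, 0.6173219680786133), (19.448955535888672, 19.557071685791016), 44.34755325317383)
130 ((582.2632446289062, -56.94732666015625), (9.939534187316895, 41.855690002441406), 84.82228088378906) ((582.4234008789062, -56.90529251098633), (10.363433837890625, 57.32156753540039), 84.62311553955078)
[[317.3 211.8]
 [317.4 204.2]
 [317.3 204.8]]
```

View pics/w4c.png

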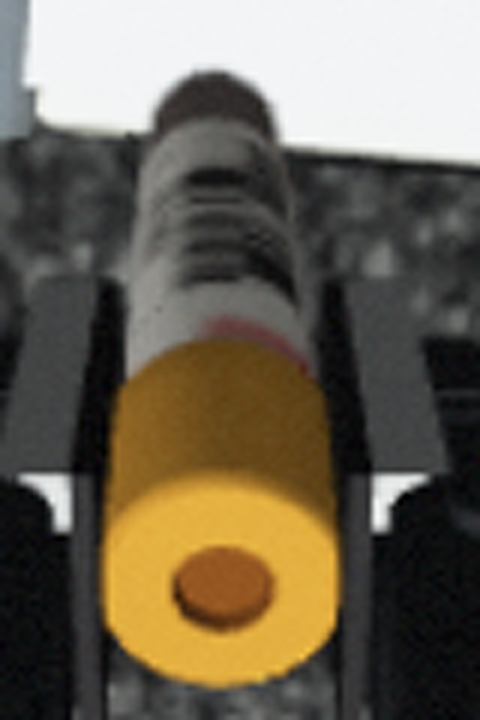

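Sizes match the description: 19.5 mm well, 41.8 × 9.9 mm slot, 57.8 mm between centres. The well is at (587.6, 0.6), the slot at (582.3, -57.0), and the reader's yaw is about -5.2°. The tube's lower end hangs about (+1.5, +0.8) mm off the TCP axis. I move above the well.

Request:
{"fn": "send_rows", "kwargs": {
  "translation": [
    [0.02, 0.01, 0],
    [0.037, 0.0206, 0.01],
    [0.037, 0.0206, 0.033],
    [0.037, 0.0206, 0.033],
    [0.037, 0.0206, 0.033]
  ],
  "yaw": [0, 0, 0, 0, 0],
  "fingers": [255, 255, 255, 255, 255]
}}

```text
clock: 5.15
position: [586.0, 1.4, 172.0]
ee_rot: [1.0, 0.002, -0.002, 0.001]
contact_force: [-0.1, 0.7, 0.3]
gripper_width: 16.3
```

Run:
```python
from h import *
st=read_state();print(st["clock"],st["position"],st["gripper_width"],R.from_quat(st["ee_rot"]).as_matrix().round(4))
im=get_image("wrist");crop(im,220,140,200,170,4,"pics/w5.png")
s=get_image("side");crop(s,255,110,100,100,5,"pics/s5.png")
a=np.linspace(0,6.28,9)[:-1]
print(proj("wrist",np.c_[587.6+9.7*np.cos(a),.6+9.7*np.sin(a),a*0+90],st))
```

```text
5.15 [585.96562972   1.38568493 171.95757177] 16.30304309681536 [[ 1.      0.0038 -0.0033]
 [ 0.0038 -1.     -0.0014]
 [-0.0033  0.0013 -1.    ]]
[[318.3 192.1]
 [309.1 195.8]
 [305.3 204.5]
 [309.1 213.2]
 [318.1 216.8]
 [327.1 213.3]
 [331.1 204.7]
 [327.4 195.9]]
```

View pics/w5.png

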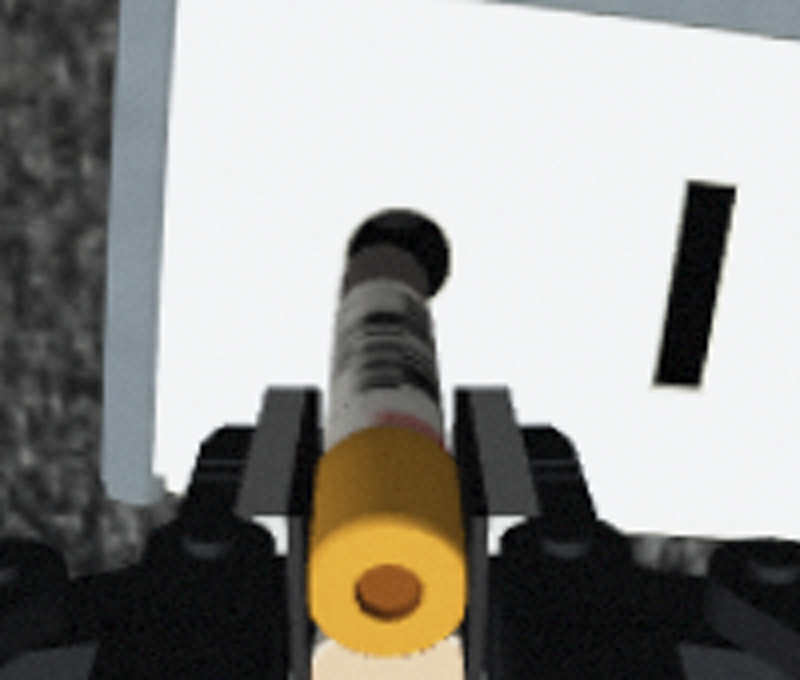

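View pics/s5.png

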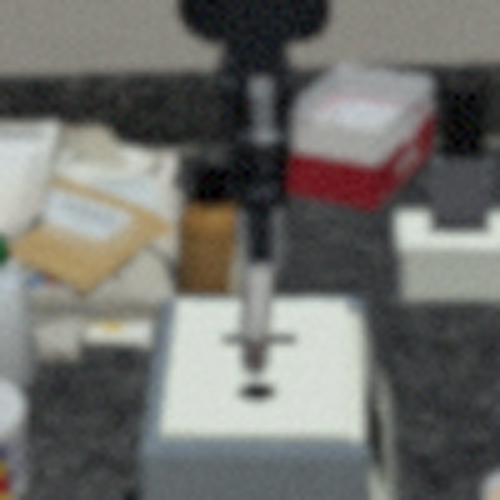

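The tube's end is about 2 mm to the +y side of the well (pixel 316.5 against 319.7) and x is fine. I correct that and descend partway, watching force.

Request:
{"fn": "send_rows", "kwargs": {
  "translation": [
    [0, 0.002, 0],
    [0, 0.002, 0],
    [0, 0.002, 0.01],
    [0, 0.002, 0.02],
    [0, 0.002, 0.03],
    [0, 0.002, 0.035],
    [0, 0.002, 0.035]
  ],
  "yaw": [0, 0, 0, 0, 0, 0, 0],
  "fingers": [255, 255, 255, 255, 255, 255, 255]
}}

```text
clock: 5.95
position: [586.0, -1.0, 136.8]
ee_rot: [1.0, 0.002, -0.002, 0.001]
contact_force: [0.4, 0.7, -0.6]
gripper_width: 16.4
```

Run:
```python
from h import *
st=read_state();print(st["clock"],st["position"],st["contact_force"],st["wrist_torque"])
im=get_image("wrist");crop(im,220,140,200,170,4,"pics/w6.png")
```

```text
5.95 [585.95128293  -0.97700401 136.78007135] [ 0.38274166  0.65652731 -0.55738974] [ 0.0346551  -0.01585463 -0.02020839]
```

View pics/w6.png

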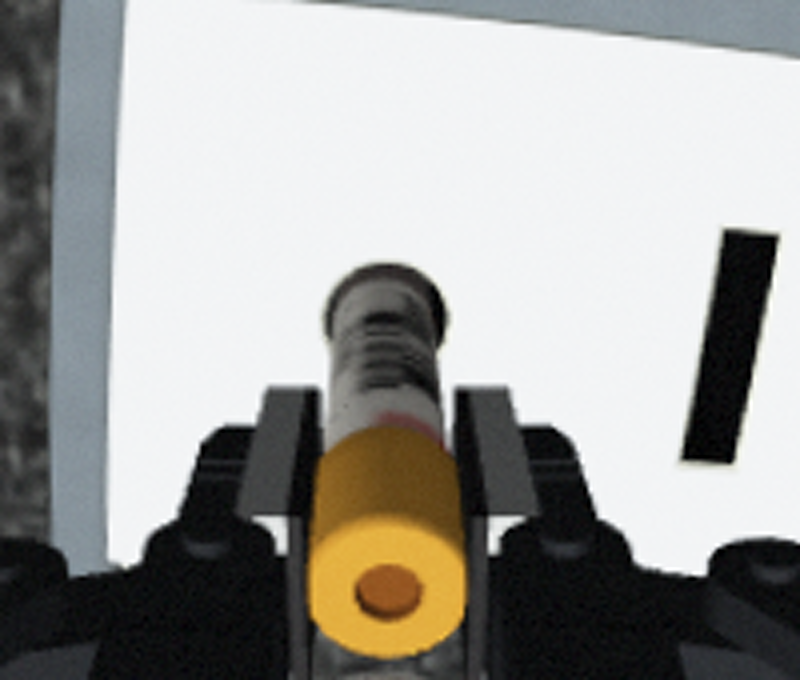

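The tube is in the well mouth, centred, with no force. I continue down.

Request:
{"fn": "send_rows", "kwargs": {
  "translation": [
    [0, 0, 0.01],
    [0, 0, 0.02],
    [0, 0, 0.028],
    [0, 0, 0.033],
    [0, 0, 0.035],
    [0, 0, 0.036],
    [0, 0, 0.036]
  ],
  "yaw": [0, 0, 0, 0, 0, 0, 0],
  "fingers": [255, 255, 255, 255, 255, 255, 255]
}}

```text
clock: 6.7
position: [586.6, -0.9, 101.8]
ee_rot: [1.0, 0.002, -0.001, 0.001]
contact_force: [0.7, 0.7, 0.7]
gripper_width: 16.4
```

Request:
{"fn": "send_rows", "kwargs": {
  "translation": [
    [0, 0, 0.001],
    [0, 0, 0.001],
    [0, 0, 0],
    [0, 0, 0],
    [0, 0, 0],
    [0, 0, 0]
  ],
  "yaw": [0, 0, 0, 0, 0, 0],
  "fingers": [255, 255, 130, 130, 130, 130]
}}

```text
clock: 7.3
position: [586.7, -0.9, 101.8]
ee_rot: [1.0, 0.002, -0.0, 0.001]
contact_force: [-0.1, 0.2, -0.3]
gripper_width: 41.9
```

Request:
{"fn": "send_rows", "kwargs": {
  "translation": [
    [0, 0, -0.03],
    [0, 0, -0.07],
    [-0.04, 0, -0.12],
    [-0.08, 0, -0.12],
    [-0.08, 0, -0.12],
    [-0.08, 0, -0.12]
  ],
  "yaw": [0, 0, 0, 0, 0, 0],
  "fingers": [130, 130, 130, 130, 0, 0]
}}

```text
clock: 7.9
position: [506.2, -1.1, 222.9]
ee_rot: [1.0, 0.002, 0.001, 0.0]
contact_force: [0.2, 0.4, 0.9]
gripper_width: 69.5
```

Run:
```python
from h import *
st=read_state();print(st["clock"],st["position"],st["contact_force"])
im=get_image("wrist");cv2.imwrite("pics/w7.png",im)
s=get_image("side");c=get_image("scene")
o=np.hstack([s[120:220,255:355],c[150:250,255:355]]);cv2.imwrite("pics/s7.png",cv2.resize(o,None,fx=4,fy=4,interpolation=cv2.INTER_CUBIC))
print(proj("wrist",[[587.6,.6,132],[587.6,.6,110]],st))
```

```text
7.9 [506.15175982  -1.07642114 222.88032357] [0.19964665 0.35145811 0.86501435]
[[315.5  97.9]
 [315.5  99.6]]
```

View pics/w7.png

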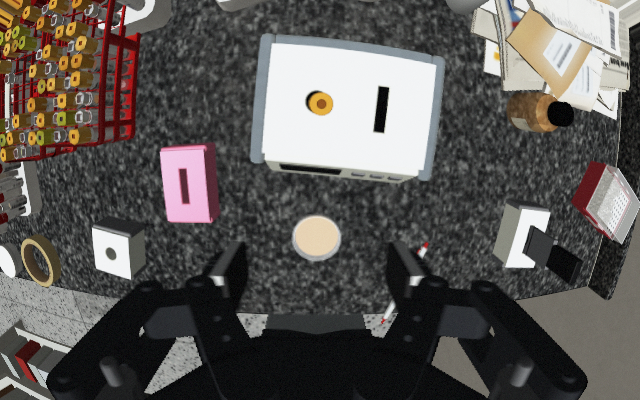

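View pics/s7.png

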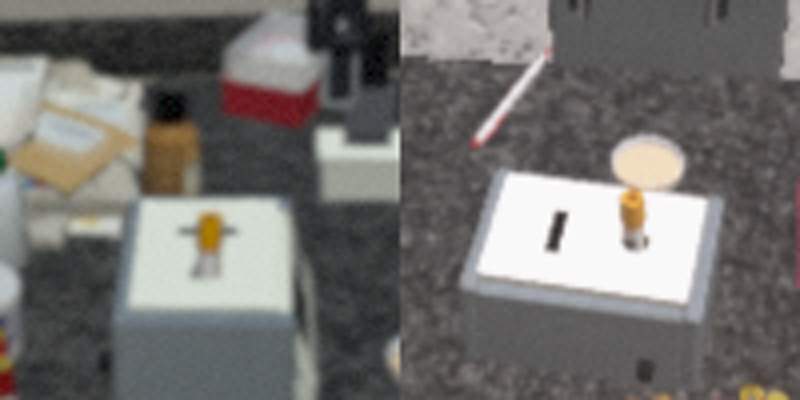

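Run:
```python
from h import *
print(tri(ray("side",(307.3,173.3)),ray("scene",(313.2,197.7))))
print(proj("side",[[585,0,132],[587.6,.6,90]]),proj("scene",[[585,0,132],[587.6,.6,90]]))
st=read_state();print(tri(ray("wrist",(321,103),st),ray("scene",(313.2,197.7))),tri(ray("wrist",(321,103),st),ray("side",(307.3,173.3))))
```

```text
(array([583.3,  -1.5, 133.4]), np.float64(2.4))
[[307.  173.7]
 [306.2 187.3]] [[313.8 198.9]
 [313.6 209.7]]
(array([584.5,  -2.6, 136.3]), np.float64(1.7)) (array([584.4,  -3.5, 131.4]), np.float64(0.9))
```

Cap top triangulates to about z = 132, which is 42 mm out, so the tube is fully down. It leans slightly, within the well's play. Next I go to the paddle.

Request:
{"fn": "send_rows", "kwargs": {
  "translation": [
    [-0.03, 0.04, 0],
    [-0.05, 0.08, 0],
    [-0.06, 0.12, 0],
    [-0.08, 0.16, 0],
    [-0.08, 0.2, 0],
    [-0.08, 0.24, 0],
    [-0.08, 0.28, 0],
    [-0.08, 0.28, 0],
    [-0.08, 0.28, 0],
    [-0.08, 0.28, 0]
  ],
  "yaw": [0, 0, 0, 0, 0, 0, 0, 0, 0, 0],
  "fingers": [0, 0, 0, 0, 0, 0, 0, 0, 0, 0]
}}

```text
clock: 9.05
position: [428.5, -280.8, 221.1]
ee_rot: [1.0, 0.002, -0.002, 0.0]
contact_force: [-0.5, -0.5, -0.2]
gripper_width: 85.5
```

Run:
```python
from h import *
st=read_state();print(st["clock"],st["position"],R.from_quat(st["ee_rot"]).as_matrix().round(4))
im=get_image("wrist");cv2.imwrite("pics/w8.png",im)
```

```text
9.05 [ 428.53020963 -280.84621345  221.1131208 ] [[ 1.0e+00  3.8e-03 -3.0e-03]
 [ 3.8e-03 -1.0e+00 -7.0e-04]
 [-3.0e-03  7.0e-04 -1.0e+00]]
```

View pics/w8.png

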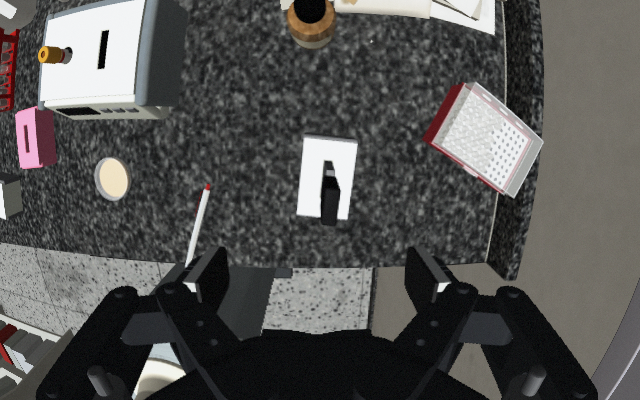

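The paddle grip's top is at about (330,203) and its stand's corners are at roughly (303,135), (357,140), (350,220) and (297,216). I'll take a close crop to measure them.

Run:
```python
from h import *
im=cv2.imread("pics/w8.png");crop(im,285,125,85,110,6,"pics/w8c.png")
crop(cv2.convertScaleAbs(im,alpha=3.5,beta=10),310,145,40,90,8,"pics/w8d.png")
```

```text
(no output)
```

View pics/w8c.png

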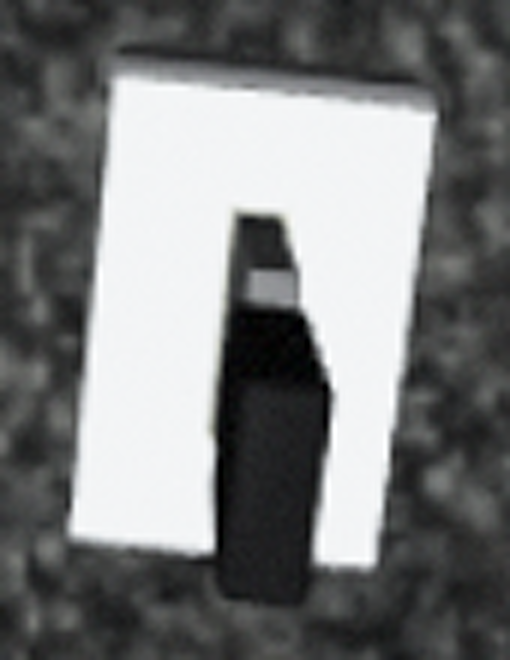

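View pics/w8d.png

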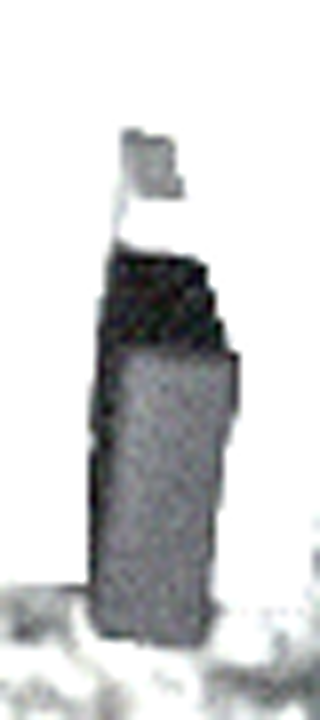

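Run:
```python
from h import *
st=read_state()
g=[(325,188.1),(339.7,189),(336.2,225.4),(322,223.3)]
s=[(303.7,137.5),(357.7,143.7),(347.8,220),(296.7,215.3)]
for c,z in((g,143),(s,40)):
    P=np.array([onz("wrist",u,z,st) for u in c])[:,:2]
    print(P.mean(0),[np.linalg.norm(P[i]-P[i-1]).round(1) for i in range(4)])
    for a,b in((3,0),(2,1)): d=P[b]-P[a]; print("x-axis yaw",np.degrees(np.arctan2(d[1],d[0])).round(1))
    for a,b in((1,0),(2,3)): d=P[b]-P[a]; print("y-axis yaw",np.degrees(np.arctan2(-d[0],d[1])).round(1))
print(proj("wrist",[[428,-286,40]],st))
b=[(324,160),(332.5,160.5)]
print([onz("wrist",u,40,st) for u in b])
```

```text
[ 429.775 -290.55 ] [np.float64(27.4), np.float64(10.8), np.float64(28.5), np.float64(10.9)]
x-axis yaw -4.0
x-axis yaw -3.8
y-axis yaw -3.2
y-axis yaw -8.9
[ 428.45  -290.975] [np.float64(85.3), np.float64(56.9), np.float64(84.7), np.float64(56.7)]
x-axis yaw -5.4
x-axis yaw -5.5
y-axis yaw -6.0
y-axis yaw -5.4
[[321.9 180.4]]
[array([ 450. , -288.1,   40. ]), array([ 449.6, -297. ,   40. ])]
```

Stand measures 84.9 × 56.8 mm, centred at (428.5, -291) with yaw -5.5°. The paddle's top is at (429.8, -290.5), so it barely leans. I descend with +5.7° tool yaw.

Request:
{"fn": "send_rows", "kwargs": {
  "translation": [
    [0.001, 0.01, 0],
    [0.001, 0.01, 0.03],
    [0.001, 0.01, 0.07],
    [0.001, 0.01, 0.1],
    [0.001, 0.01, 0.122],
    [0.001, 0.01, 0.122],
    [0.001, 0.01, 0.122],
    [0.001, 0.01, 0.122]
  ],
  "yaw": [5.7, 5.7, 5.7, 5.7, 5.7, 5.7, 5.7, 5.7],
  "fingers": [90, 110, 130, 130, 130, 130, 130, 130]
}}

```text
clock: 9.9
position: [430.8, -290.6, 101.1]
ee_rot: [0.999, -0.047, 0.0, 0.001]
contact_force: [-0.8, -0.2, 0.3]
gripper_width: 41.9
```

Run:
```python
from h import *
st=read_state();M=R.from_quat(st["ee_rot"]).as_matrix();print(st["clock"],st["position"],M.round(4))
im=get_image("wrist");crop(im,220,140,200,170,4,"pics/w9.png")
crop(cv2.convertScaleAbs(im,alpha=3,beta=10),270,180,100,140,4,"pics/w9b.png")
c=np.array([429.5,-290.7,143]);x=np.array([M[0,0],M[1,0],0]);y=np.array([M[0,1],M[1,1],0])
print(proj("wrist",[c,c+15*x+6*y,c+15*x-6*y,c-15*x-6*y,c-15*x+6*y],st), (st["position"]-c)@M)
```

```text
9.9 [ 430.77852756 -290.60607305  101.12099642] [[ 9.956e-01 -9.340e-02  7.000e-04]
 [-9.340e-02 -9.956e-01 -2.200e-03]
 [ 9.000e-04  2.100e-03 -1.000e+00]]
[[319.3 302.2]
 [336.  268.2]
 [303.  268.2]
 [304.4 331.7]
 [333.8 331.6]] [ 1.22763893 -0.30183557 41.87954386]
```

View pics/w9.png

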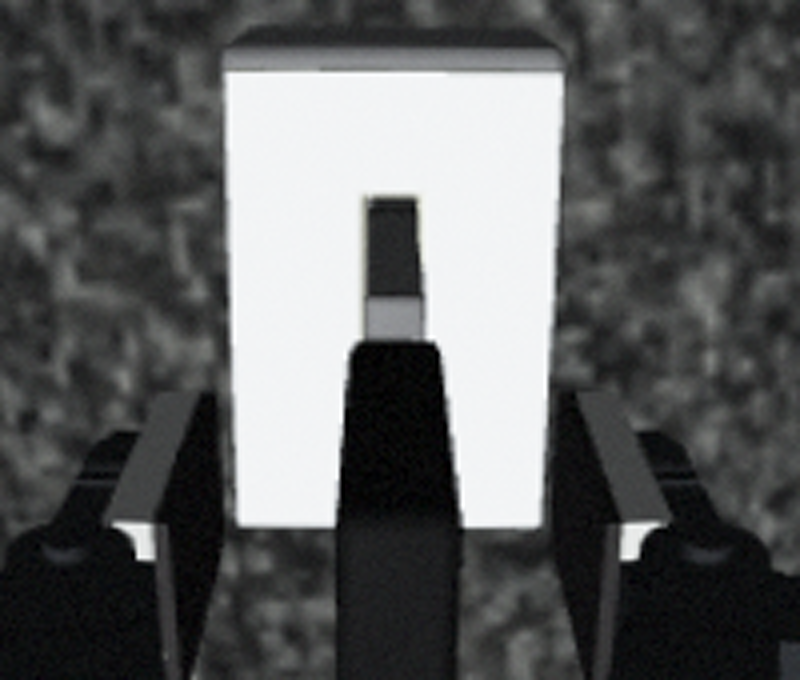

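View pics/w9b.png

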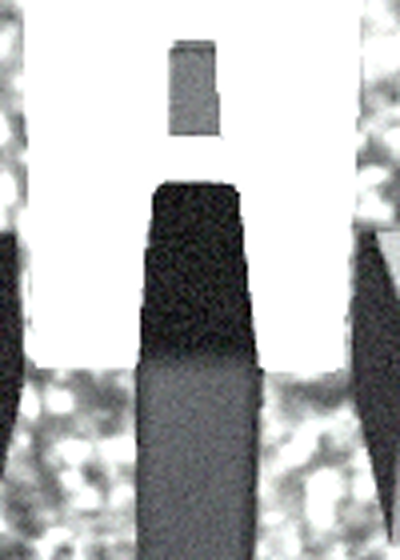

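The paddle sits between the pads and is aligned with them. I close and check.

Request:
{"fn": "send_rows", "kwargs": {
  "translation": [
    [0, 0, 0],
    [0, 0, 0],
    [0, 0, 0],
    [0, 0, 0],
    [0, 0, 0],
    [0, 0, 0],
    [0, 0, 0],
    [0, 0, 0]
  ],
  "yaw": [0, 0, 0, 0, 0, 0, 0, 0],
  "fingers": [255, 255, 255, 255, 255, 255, 255, 255]
}}

```text
clock: 10.75
position: [431.4, -291.0, 102.3]
ee_rot: [0.999, -0.047, 0.001, 0.001]
contact_force: [-0.3, 0.9, 5.8]
gripper_width: 11.5
```

Request:
{"fn": "send_rows", "kwargs": {
  "translation": [
    [0, 0, -0.01],
    [0, 0, -0.03],
    [0, 0, -0.06],
    [0, 0, -0.1],
    [0, 0, -0.12],
    [0, 0, -0.12],
    [0, 0, -0.12]
  ],
  "yaw": [0, 0, 0, 0, 0, 0, 0],
  "fingers": [255, 255, 255, 255, 255, 255, 255]
}}

```text
clock: 11.45
position: [430.5, -290.3, 222.1]
ee_rot: [0.999, -0.047, 0.001, 0.001]
contact_force: [-0.1, 0.5, -0.8]
gripper_width: 11.6
```

Run:
```python
from h import *
st=read_state();M=R.from_quat(st["ee_rot"]).as_matrix();print(st["clock"],st["position"],M.round(4),st["contact_force"])
im=get_image("wrist");cv2.imwrite("pics/w10.png",im)
crop(cv2.convertScaleAbs(im,alpha=2.5,beta=10),270,180,100,140,4,"pics/w10b.png")
s=get_image("side");c=get_image("scene")
o=np.hstack([s[70:190,290:390],c[90:210,170:270]]);cv2.imwrite("pics/s10.png",cv2.resize(o,None,fx=4,fy=4,interpolation=cv2.INTER_CUBIC))
```

```text
11.45 [ 430.49863056 -290.30216816  222.07856211] [[ 0.9956 -0.0939  0.0025]
 [-0.0939 -0.9956 -0.0022]
 [ 0.0027  0.002  -1.    ]] [-0.12468611  0.4743551  -0.76862071]
```

View pics/w10.png

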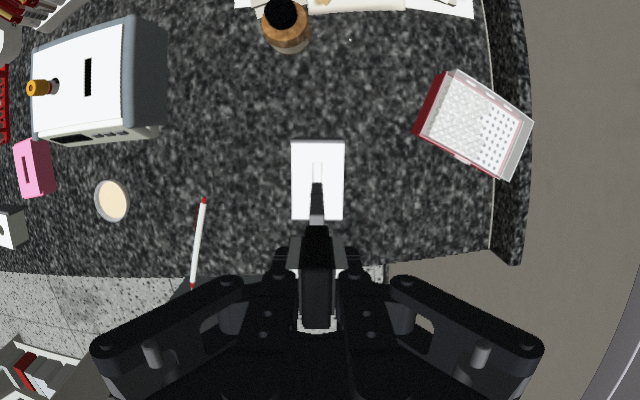

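View pics/w10b.png

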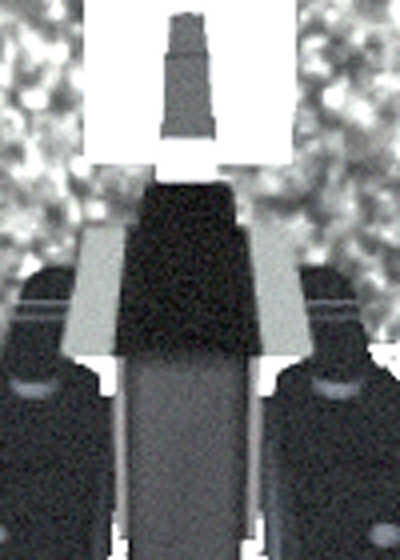

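View pics/s10.png

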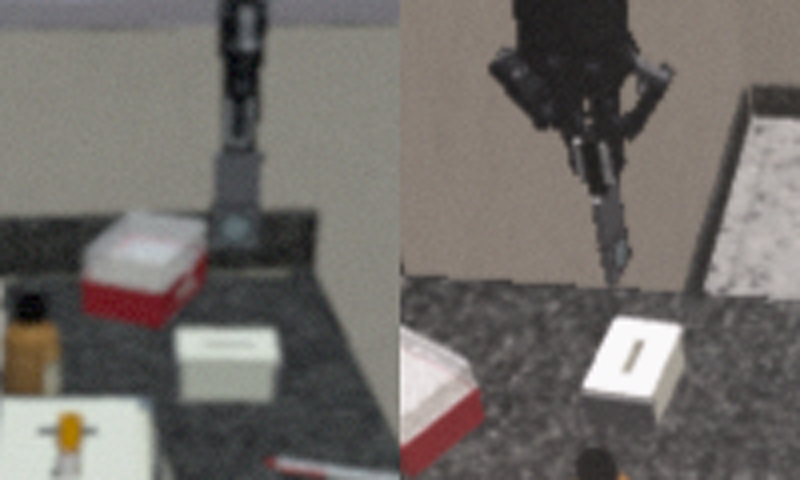

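The paddle is held, with its line visible on the front edge at (317,193) and its shoulder at (317,214). From these I work out the paddle's offset and tilt in the tool frame.

```bash
cat >> h.py <<'E'
def tz(uv,z):
    "point on tool-frame plane z from wrist pixel"
    st={"ee_rot":np.array([0,0,0,1.]),"position":np.zeros(3)}
    return onz("wrist",uv,z,st)
E
python3 - <<'E'
from h import *
print("shoulder",tz((310.5,214.5),9.3),tz((324,214.5),9.3))
print("shoulder back/grip front bottom", tz((308,226),9.3),tz((327.5,226),9.3))
print("line",tz((311.7,193),54.3),tz((322,193),54.3))
print("gripfront top",tz((302.5,270),-40.7),tz((332,270),-40.7))
print("low",tz((316.5,183),90))
E
```

```text
shoulder [17.7 -3.8  9.3] [17.7  3.1  9.3]
shoulder back/grip front bottom [11.4 -5.1  9.3] [11.4  5.   9.3]
line [17.8 -3.8 54.3] [17.8  3.  54.3]
gripfront top [ 12.4  -6.  -40.7] [ 12.4   4.9 -40.7]
low [16.7 -0.6 90. ]
```

Request:
{"fn": "send_rows", "kwargs": {
  "translation": [
    [0.01, -0.03, -0.01],
    [0.025, -0.07, -0.01],
    [0.04, -0.11, -0.01],
    [0.055, -0.15, -0.01],
    [0.07, -0.19, -0.01],
    [0.085, -0.23, -0.01],
    [0.092, -0.243, 0],
    [0.092, -0.243, 0],
    [0.092, -0.243, 0],
    [0.092, -0.243, 0]
  ],
  "yaw": [0, 0, 0, 0, 0, 0, 0, 0, 0, 0],
  "fingers": [255, 255, 255, 255, 255, 255, 255, 255, 255, 255]
}}

```text
clock: 12.6
position: [543.9, -58.0, 219.9]
ee_rot: [0.999, -0.048, -0.001, 0.001]
contact_force: [-0.8, -0.7, -0.3]
gripper_width: 11.3
```

Run:
```python
from rd import *
st=read_state();M=R.from_quat(st["ee_rot"]).as_matrix();print(st["clock"],st["position"],M.round(4),st["contact_force"],st["joint_vel"].round(3))
im=get_image("wrist");cv2.imwrite("pics/w11.png",im)
```

```text
12.6 [543.85193379 -58.04719909 219.89668257] [[ 0.9955 -0.0949 -0.0017]
 [-0.0949 -0.9955 -0.0021]
 [-0.0015  0.0023 -1.    ]] [-0.75606262 -0.70416542 -0.32174316] [-0.008 -0.01   0.007 -0.     0.001 -0.002]
```

View pics/w11.png

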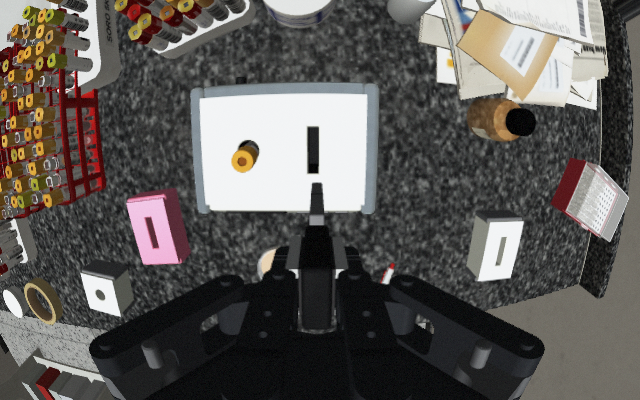

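The slot is at (313,150), clear ahead of the blade. I measure it in tool axes.

Run:
```python
from rd import *
st=read_state();M=R.from_quat(st["ee_rot"]).as_matrix(); im=cv2.imread("pics/w11.png")
crop(cv2.convertScaleAbs(im,alpha=2),280,110,70,110,5,"pics/w11c.png")
for thr in (90,130):
  for b in blobs(im,(290,115,340,181),thr):
    P=onzc(b,90,st); Q=((P-st["position"])@M)[:,:2].astype(np.float32)
    print(thr,cv2.minAreaRect(P[:,:2].astype(np.float32)),"tool",cv2.minAreaRect(Q))
print("line/edge px now?")
```

```text
90 ((581.9015502929688, -58.10297775268555), (9.627063751220703, 41.062957763671875), 84.61068725585938) tool ((37.86138916015625, -3.8801465034484863), (9.627047538757324, 41.06294631958008), 89.92564392089844)
130 ((582.0466918945312, -58.03647994995117), (10.07601547241211, 41.65089416503906), 84.6106948852539) tool ((37.999366760253906, -3.96016263961792), (10.075995445251465, 41.65088653564453), 89.92564392089844)
line/edge px now?
```

View pics/w11c.png

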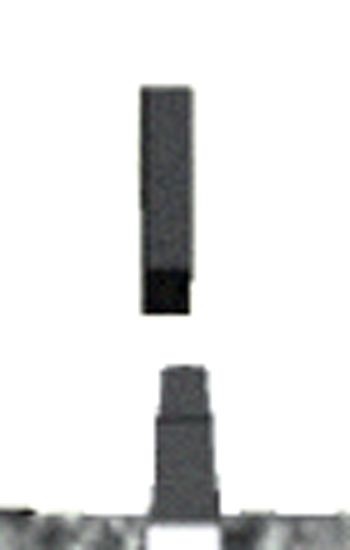

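Yaw is aligned within 0.1°. I move the blade over the slot, keeping its end a few mm above the top.

Request:
{"fn": "send_rows", "kwargs": {
  "translation": [
    [0.02, -0.0035, 0],
    [0.04, -0.0035, 0],
    [0.0402, -0.0035, 0.015],
    [0.0402, -0.0035, 0.025],
    [0.0402, -0.0035, 0.025],
    [0.0402, -0.0035, 0.025]
  ],
  "yaw": [0, 0, 0, 0, 0, 0],
  "fingers": [255, 255, 255, 255, 255, 255]
}}

```text
clock: 13.25
position: [583.9, -59.1, 195.4]
ee_rot: [0.999, -0.048, -0.0, 0.001]
contact_force: [-0.0, 1.1, -1.4]
gripper_width: 11.2
```

Run:
```python
from rd import *
st=read_state();M=R.from_quat(st["ee_rot"]).as_matrix();print(st["clock"],st["position"],M.round(4),st["contact_force"])
im=get_image("wrist");cv2.imwrite("pics/w12.png",im)
crop(cv2.convertScaleAbs(im,alpha=2),270,160,100,100,6,"pics/w12c.png")
s=get_image("side");c=get_image("scene")
o=np.hstack([s[110:210,255:355],c[140:240,250:350]]);cv2.imwrite("pics/s12.png",cv2.resize(o,None,fx=4,fy=4,interpolation=cv2.INTER_CUBIC))
```

```text
13.25 [583.92769607 -59.07071374 195.42214341] [[ 9.954e-01 -9.570e-02 -1.100e-03]
 [-9.570e-02 -9.954e-01 -2.300e-03]
 [-9.000e-04  2.400e-03 -1.000e+00]] [-0.01358959  1.12520304 -1.36482438]
```

View pics/w12c.png

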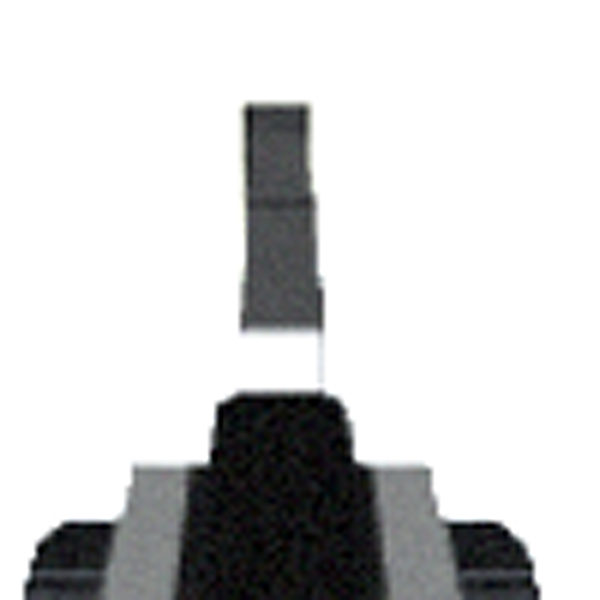

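View pics/s12.png

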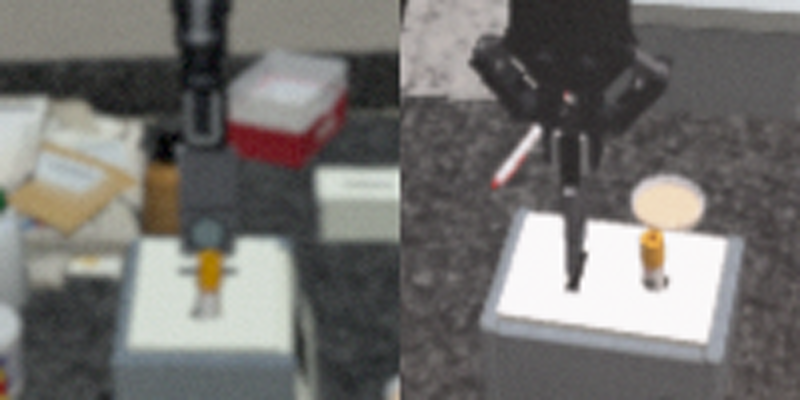

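Run:
```python
from rd import *
im=cv2.imread("pics/w12.png").astype(float)
g=np.clip((im/255)**0.6*255,0,255).astype(np.uint8)
g=np.clip((im-10)*4,0,255).astype(np.uint8)
crop(g,295,170,45,55,12,"pics/w12d.png")
st=read_state();M=R.from_quat(st["ee_rot"]).as_matrix()
for W in ([582.0,-58.0],[582.3,-57.0]):
  c=np.array(W+[90]);x=np.array([.9956,-.0935,0]);y=np.array([.0935,.9956,0])
  print(proj("wrist",[c+21*x+5*y,c+21*x-5*y,c-21*x-5*y,c-21*x+5*y],st))
```

```text
[[310.3 176.8]
 [322.6 176.8]
 [322.4 225.3]
 [310.6 225.4]]
[[309.1 176.6]
 [321.3 176.5]
 [321.2 225.1]
 [309.4 225.1]]
```

View pics/w12d.png

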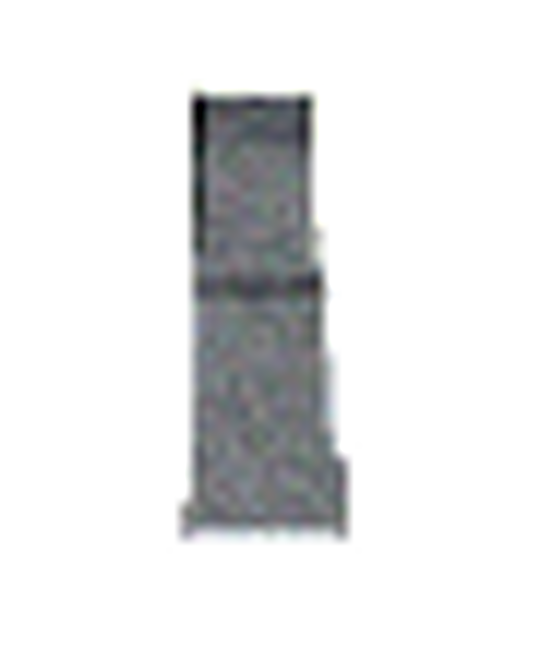

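The blade end is centred across the slot (blade 316.3 px, slot 315.9 px), and along x it should sit within about 0.5 mm. I descend slowly to about 10 mm in, checking force.

Request:
{"fn": "send_rows", "kwargs": {
  "translation": [
    [0, 0, 0.005],
    [0, 0, 0.009],
    [0, 0, 0.012],
    [0, 0, 0.015],
    [0, 0, 0.018],
    [0, 0, 0.018]
  ],
  "yaw": [0, 0, 0, 0, 0, 0],
  "fingers": [255, 255, 255, 255, 255, 255]
}}

```text
clock: 14.0
position: [584.2, -58.6, 177.4]
ee_rot: [0.999, -0.048, -0.0, 0.001]
contact_force: [0.8, 0.5, -0.6]
gripper_width: 11.1
```

Run:
```python
from rd import *
st=read_state();print(st["clock"],st["position"],st["contact_force"],st["wrist_torque"])
im=get_image("wrist");cv2.imwrite("pics/w13.png",im)
crop(np.clip((im.astype(float)-10)*4,0,255).astype(np.uint8),290,165,55,65,9,"pics/w13d.png")
s=get_image("side");c=get_image("scene")
o=np.hstack([s[120:200,265:345],c[150:230,260:340]]);cv2.imwrite("pics/s13.png",cv2.resize(o,None,fx=5,fy=5,interpolation=cv2.INTER_CUBIC))
```

```text
14.0 [584.16193259 -58.62433843 177.42730927] [ 0.75912012  0.50451876 -0.60993449] [-0.04004325 -0.02571686 -0.03048611]
```

View pics/w13d.png

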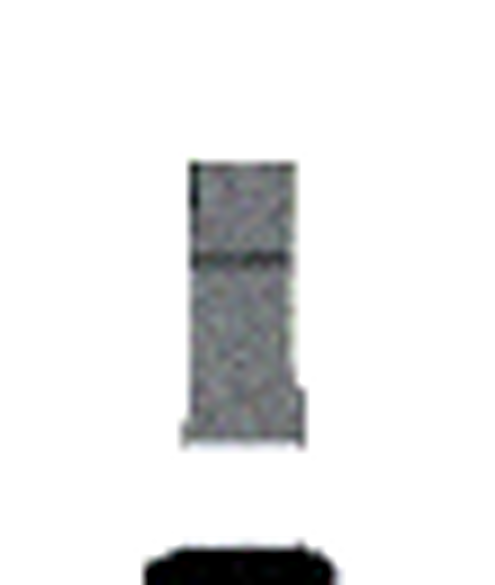

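View pics/s13.png

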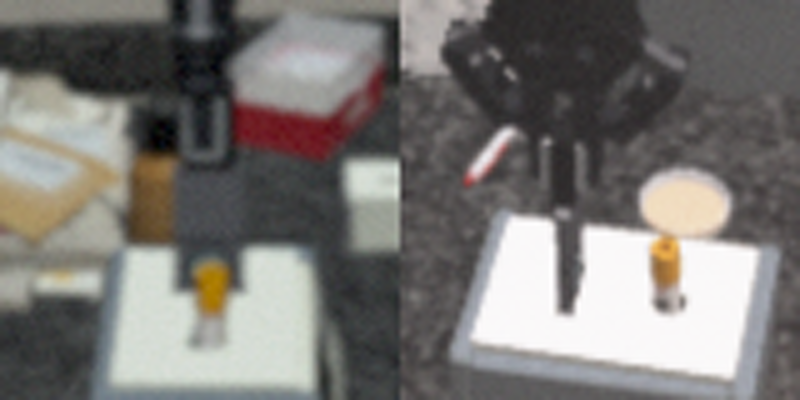

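Blade tip is about 7 mm inside with no contact force. There is a slightly larger gap on the left, so I shift 0.3 mm while lowering to the line.

Request:
{"fn": "send_rows", "kwargs": {
  "translation": [
    [0, -0.0003, 0.004],
    [0, -0.0003, 0.01],
    [0, -0.0003, 0.016],
    [0, -0.0003, 0.022],
    [0, -0.0003, 0.028],
    [0, -0.0003, 0.032],
    [0, -0.0003, 0.033],
    [0, -0.0003, 0.033],
    [0, -0.0003, 0.033]
  ],
  "yaw": [0, 0, 0, 0, 0, 0, 0, 0, 0],
  "fingers": [255, 255, 255, 255, 255, 255, 255, 255, 255]
}}

```text
clock: 15.05
position: [584.9, -58.4, 145.4]
ee_rot: [0.999, -0.048, 0.001, 0.001]
contact_force: [-0.6, -0.5, -0.1]
gripper_width: 11.4
```

Run:
```python
from rd import *
st=read_state();print(st["clock"],st["position"],st["contact_force"],st["wrist_torque"],st["gripper_width"])
im=get_image("wrist");cv2.imwrite("pics/w14.png",im)
a=cv2.resize(np.clip((im.astype(float)-10)*4,0,255).astype(np.uint8)[170:250,280:360],None,fx=5,fy=5,interpolation=cv2.INTER_CUBIC)
s=get_image("side");c=get_image("scene")
o=np.hstack([s[120:200,265:345],c[150:230,260:340]]);o=cv2.resize(o,None,fx=5,fy=5,interpolation=cv2.INTER_CUBIC)
cv2.imwrite("pics/s14.png",o);cv2.imwrite("pics/w14d.png",a)
```

```text
15.05 [584.90185657 -58.39454925 145.44184069] [-0.64872095 -0.49629935 -0.05203603] [ 0.02429235 -0.0114221   0.00760791] 11.387075367371866
```

View pics/w14d.png

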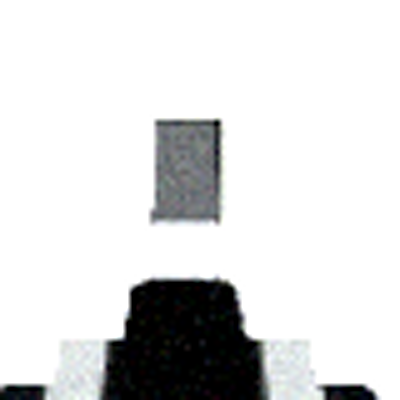

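View pics/s14.png

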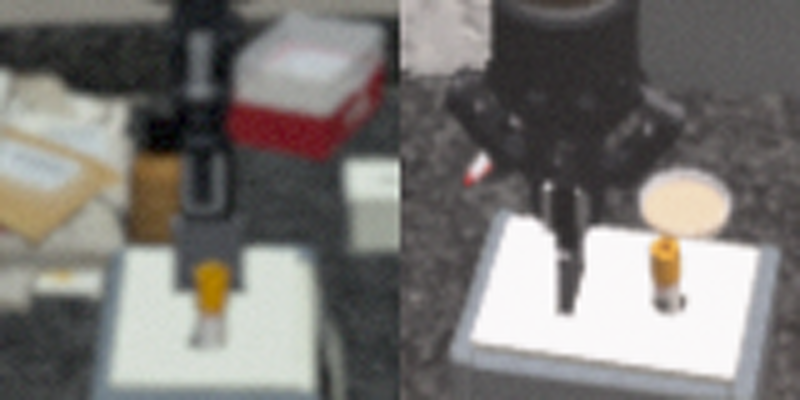

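View pics/w14.png

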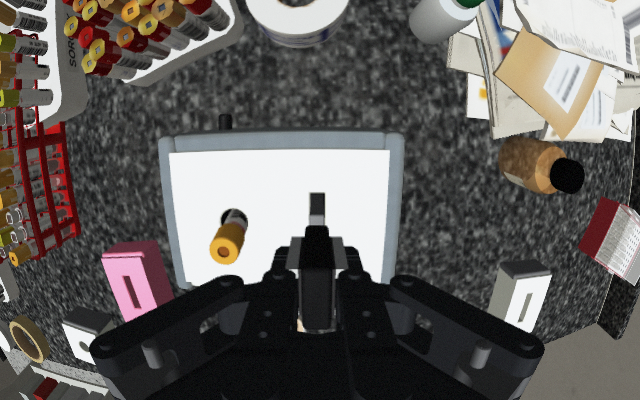

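The blade is in the slot, with its line at the top's edge (row 194) and no contact force. The tube still stands in the well. One settling call, then I hand in.

Request:
{"fn": "send_rows", "kwargs": {
  "translation": [
    [0, 0, 0],
    [0, 0, 0],
    [0, 0, 0],
    [0, 0, 0]
  ],
  "yaw": [0, 0, 0, 0],
  "fingers": [255, 255, 255, 255]
}}

```text
clock: 15.6
position: [584.8, -58.4, 145.5]
ee_rot: [0.999, -0.048, 0.001, 0.001]
contact_force: [-0.5, -0.4, -1.0]
gripper_width: 11.3
```

Run:
```python
from rd import *
st=read_state();print(st["clock"],st["position"],st["contact_force"],st["joint_vel"].round(3))
print("edge at far shoulder:",onz("wrist",(317,194.2),90,st))
print(job_done())
```

```text
15.6 [584.82041145 -58.39137683 145.53874512] [-0.52449925 -0.38305229 -1.02927819] [ 0.001 -0.     0.     0.001  0.     0.001]
edge at far shoulder: [601.5 -59.8  90. ]
the job is handed in; nothing more can be done
None
```

I put the tube in the reader's well first and let go of it. I then lowered the paddle into the slot and handed the job in at 15.6 s while still gripping it; no verdict is reported.

- **Tube:** the cap top measured about 132 mm above the worktop (the three camera pairs gave 131–136 mm), so 42 mm stands out and the tube is fully down. It leans slightly, about 3–4 mm at the cap by the wrist camera, which I put at under 0.07 rad from the well's play (limit 0.15).
- **Paddle:** the lower end works out at about 39 mm below the top, with the line level with the top's edge in the wrist view. It hangs about 21 mm clear of the slot's floor. The blade was within 0.1° of the slot's line when I measured it just before lowering.
- **At hand-in:** grip opening was 11.3 mm on the 12 mm grip block, contact force about 1 N, and joint speeds about zero.
- **Measurements that disagreed:** two readings of the slot's position differed by about 1 mm in y. I settled that from the close-up before lowering, and no side contact showed up in the force.
- **Bottles and dish:** no move was aimed at or near them and the force readings stayed low. I did not measure their final positions.

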